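# Click the green reference standard into the bench reader

## Task

Load the green reference standard into the reader on the clean bench: set it foot down in the square well in the reader's top and press it down past the sprung ball until it clicks and is fully home, then let go of it. Do not just drop it in, and leave the orange and the blue standards standing where they are.

Things in the scene. Friction and masses are not known exactly. Their poses are not given: they have to be found in the camera images.
- green_grip (a point): green reference standard, upright: solid rod 24 mm across, 114 mm tall in all, on a round black foot (34 mm across, 22 high, tapering to 18 mm over its lowest 9); black cap (27 mm) with green disc on top; about 120 g. Point: on its axis, 76 mm above its underside, where the rod is gripped; z up the axis. The one to load, any way round.
- socket (a point): floor centre (5 mm above bench; z up) of the square well in a fixed white reader 50 mm high; blue frame round the mouth. Well 44 mm wide, 45 deep, mouth flared to 60. A sprung steel ball (20 mm) juts 12 mm from its +y wall, 26 mm up; pushing the foot past takes 5 to 15 N (slippery). Until then a standard sits about 20 mm too high; home, its foot is on the floor under the ball, grip point 76 mm above this
- orange_grip (a point): orange reference standard, upright: solid rod 24 mm across, 114 mm tall in all, on a round black foot (34 mm across, 22 high, tapering to 18 mm over its lowest 9); black cap (27 mm) with orange disc on top; about 120 g. Point: on its axis, 76 mm above its underside; z up. To be left alone.
- blue_grip (a point): blue reference standard, upright: solid rod 24 mm across, 114 mm tall in all, on a round black foot (34 mm across, 22 high, tapering to 18 mm over its lowest 9); black cap (27 mm) with blue disc on top; about 120 g. Point: on its axis, 76 mm above its underside; z up. To be left alone.

How it is judged:
On the way:
1. the green standard is pressed fully home in the well while the gripper is still touching it (not dropped in) (z of green_grip in the frame of socket between 0.068 and 0.081 m and horizontal distance between green_grip and socket below 0.02 m and angle between green_grip's own z axis and vertical below 0.18 rad and contact force between any of the fingers, the arm and green above 0.3 N), for 0.1 s.
At the end, for the whole second after the job is handed in: The green standard stands in the reader's well, clicked past the ball: its grip point 68 to 81 mm above the well's floor (76 mm when fully home), within 20 mm of the well's axis, within 10 degrees of upright, released and at rest (z of green_grip in the frame of socket between 0.068 and 0.081 m and horizontal distance between green_grip and socket below 0.02 m and angle between green_grip's own z axis and vertical below 0.18 rad and linear speed of green below 0.02 m/s); the robot touches nothing.
It fails at once if the orange standard is pushed more than 30 mm or tipped over (distance of orange_grip from where it was at the start of the episode above 0.03 m or angle between orange_grip's own z axis and vertical above 0.5 rad).
It fails at once if the blue standard is pushed more than 30 mm or tipped over (distance of blue_grip from where it was at the start of the episode above 0.03 m or angle between blue_grip's own z axis and vertical above 0.5 rad).
It also fails if it takes over 38 s, if anything falls off the work surface, if the arm or the gripper's body presses on something with over 40 N, if the wrist force passes 120 N, or if a joint passes its speed limit or range.

## Robot

A 7-joint arm with a two-finger parallel gripper is mounted at the origin on the work surface. World frame = base frame: x ahead of the robot, y to its left, z up, the work surface at z = 0. Lengths are in m, angles in rad, forces in N, time in s.
With the tool pointing down it reaches from about 0.4 to 0.9 m from the base axis. Payload 5.5 kg.
Tool frame: the origin (TCP) lies midway between the tips of the shut fingers; the grasp point (between the pads) lies 19 mm behind it; z points along the fingers, y is the line along which they close (so a half turn about z gives the same grasp; the last joint's range is limited). The gripper opens to 85 mm and grips with 20 to 120 N. Pads are 22 mm wide; open, the fingers measure 114 mm over their backs; the gripper's body (76 mm by 85 mm) begins 54 mm behind the grasp point. The pads swing forward as they close: fully open they stand 13 mm farther back than shut.
Start: joints at [-0.962, 0.501, -0.427, 1.55, 0.221, 1.138, -0.21], TCP at [0.22, 0.612, 0.193] pointing down, gripper open.
Joint ranges: [-2.88, 2.88], [-0.31, 2.03], [-1.54, 1.56], [0.2, 2.42], [-1.41, 4.55], [0.19, 2.02], [-2.57, 2.57]. Speed limits (rad/s): [2.57, 2.57, 3.14, 3.14, 3.14, 3.14, 3.14].

## Interface

Orientations are given as a 3x3 rotation matrix whose columns are the frame's x, y, z axes.
In Python, from station import * gives the robot as it stands. The module is installed in compiled form; this text tells all that it offers.
- The arm moves only by the shell command python3 -m creep 'ROWS'. ROWS is JSON, a list of rows, each an object of numbers: "x", "y", "z": the shift along the world's x, y, z in cm; "rx", "ry", "rz": the turn, a rotation vector about the world's x, y, z in degrees; "claw": the closure, from 0 (fully open) to 1 (shut). In form: [{"x": .., "y": .., "z": .., "rx": .., "ry": .., "rz": .., "claw": ..}, ...]. A call has 1 to 20 rows; each row shifts and turns the commanded pose from where the row before left it; what a row does not reach is not made up. A row lasts 1/12 s, in which the tool goes at most 41.7 mm and 7.16 degrees, less where a joint would pass 70% of its speed; a pose out of reach is approached as far as the arm can. A call with a gripper value outside its range is refused whole. The fingers move at their own pace and stop on an object; the grip force is fixed at half the most. Time passes only in rows, so rows that do not move let the fingers close. It gives the time, the measured TCP pose, the force, the opening and the grip force at its end, in the units of the state.
- observe(): the state, without advancing time (a new reading comes with each control period).
- snapshot(name): name is "side" or "top" or "wrist"; returns a dict with "color" (400x640x3 uint8, red, green, blue), "intrinsics" (3x3 intrinsics, pixels), "R" (3x3) and "t" (3): a world point X has camera coordinates R X + t. Camera axes: x right, y down, z forward; pixel columns grow to the right and rows downward; lengths in m; the calibration is good to about 2 mm. The wrist camera is an equidistant fisheye: a pixel r from the principal point sees the ray r / f radians off the axis. A picture is of the moment at which its call begins. There is no depth.
- close_job(): hands the job in; it is judged then, once.
The state is a dict: "t": time; "joints": joint angles; "dq": joint speeds; "joint_efforts": joint torques, N m; "position": TCP position; "tool_rot": TCP orientation; "wrist_force": force on the tool from outside, world axes, zero at the start; "ft_torque": the same for the moment, N m; "finger_gap": finger opening in m; "finger_force": force on a finger pad.
Only numpy, scipy, OpenCV 4.12 (cv2) and the standard library are available. Lean on these libraries where they do the work, as an engineer would, in place of code of your own. Each camera call takes 0.05 s, during which the arm holds its last target. There are 200 camera calls.

## Working session

There is one attempt and no reset: what is moved stays moved. The work goes in short steps, Python scripts to look and compute and a shell command to move; the robot and the scene stay as the last step left them, time stands still between calls to the robot, and variables do not carry over. Pictures are saved under pics/ and viewed, at most 10 in all, crops included, and the job is handed in when it is done.

```bash
mkdir -p pics; cat > h.py <<'E'
from station import *
import numpy as np, cv2
def save(n,f):
    s=snapshot(n); cv2.imwrite(f,s["color"][:,:,::-1]); np.savez(f[:-4],**{k:s[k] for k in("intrinsics","R","t")}); return s
def ray(f,u,v):
    s=np.load(f); K,R,t=s["intrinsics"],s["R"],s["t"]
    d=R.T@(np.linalg.inv(K)@[u,v,1]); return -R.T@t,d
def onz(f,u,v,z):
    c,d=ray(f,u,v); return c+d*(z-c[2])/d[2]
E
python3 - <<'E'
from h import *
a=save("top","pics/top.png");b=save("side","pics/side.png")
for s in(a,b): print(s["intrinsics"].round(1).tolist(),(-s["R"].T@s["t"]).round(3),s["R"].round(2).tolist())
o=observe();print(o["t"],o["position"],o["tool_rot"],o["finger_gap"])
E
```

```text
[[458.4, 0.0, 331.4], [0.0, 458.4, 199.5], [0.0, 0.0, 1.0]] [0.338 0.014 1.067] [[0.01, -1.0, -0.0], [-0.98, -0.0, -0.18], [0.18, 0.01, -0.98]]
[[427.8, 0.0, 322.6], [0.0, 427.8, 196.1], [0.0, 0.0, 1.0]] [0.343 0.598 0.658] [[-0.94, -0.35, 0.02], [-0.25, 0.64, -0.72], [0.24, -0.68, -0.69]]
0.1 [0.22011901 0.61085026 0.1918504 ] [[-9.40833404e-01  3.38868824e-01 -6.52773596e-04]
 [ 3.38869447e-01  9.40831976e-01 -1.64036791e-03]
 [ 5.82807283e-05 -1.76451795e-03 -9.99998442e-01]] 0.08529614927379371
```

View pics/top.png

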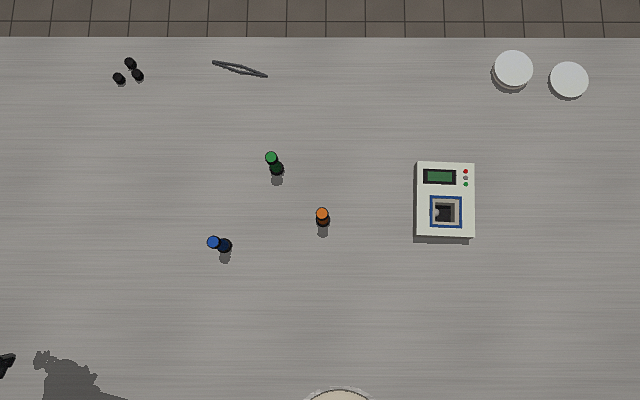

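View pics/side.png

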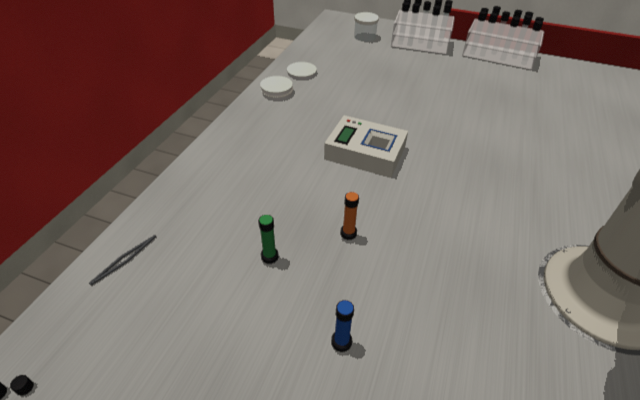

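The top view shows the green cap at (271,157), orange at (322,213), blue at (213,242) and the reader well at about (446,212). The side view shows the green cap at (266,219) and the well at about (379,140). I'll enlarge both regions.

```bash
python3 - <<'E'
from h import *
a=cv2.imread("pics/top.png");b=cv2.imread("pics/side.png")
f=lambda i,x,y,w,h:cv2.resize(i[y:y+h,x:x+w],(400,300),interpolation=cv2.INTER_CUBIC)
cv2.imwrite("pics/c.png",np.vstack([np.hstack([f(a,405,175,80,60),f(a,240,140,80,60)]),np.hstack([f(b,330,110,80,60),f(b,230,205,80,60)])]))
for n,p in dict(green=(271,157),orange=(322,213),blue=(213,242)).items(): print(n,onz("pics/top.npz",*p,.114).round(4))
print(onz("pics/side.npz",266,219,.114).round(4),onz("pics/side.npz",351,197,.114).round(4))
print(onz("pics/top.npz",446,212,.05),onz("pics/side.npz",379,140,.05))
E
```

```text
green [0.6005 0.15   0.114 ]
orange [0.4794 0.0393 0.114 ]
blue [0.4174 0.2655 0.114 ]
[0.6007 0.1506 0.114 ] [0.4798 0.0436 0.114 ]
[ 0.49237736 -0.23684973  0.05      ] [ 0.49285154 -0.23433028  0.05      ]
```

View pics/c.png

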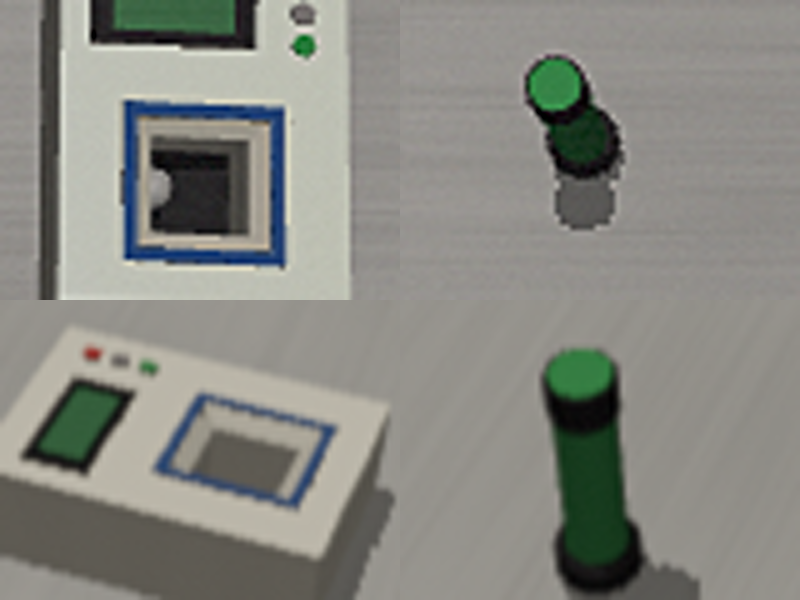

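Frame corners in the enlarged crop put the well centre at (445.8,211.6) in top and (379.6,139.8) in side, so the socket is about (0.493,-0.236). The ball is on the image left, the +y side. Green is at (0.6005,0.150). Next I move above green.

```bash
python3 -m creep '[{"x":2.1,"y":-2.55},{"x":2.1,"y":-2.55},{"x":2.1,"y":-2.55},{"x":2.1,"y":-2.55},{"x":2.1,"y":-2.55},{"x":2.1,"y":-2.55},{"x":2.1,"y":-2.55},{"x":2.1,"y":-2.55},{"x":2.1,"y":-2.55},{"x":2.1,"y":-2.55},{"x":2.1,"y":-2.55},{"x":2.1,"y":-2.55},{"x":2.1,"y":-2.55},{"x":2.1,"y":-2.55},{"x":2.1,"y":-2.55},{"x":2.1,"y":-2.55},{"x":2.1,"y":-2.55},{"x":2.1,"y":-2.55}]'; python3 -m creep '[{},{},{}]'
```

```text
schema error: expected keys x, y, z, rx, ry, rz, claw
schema error: expected keys x, y, z, rx, ry, rz, claw
```

```bash
python3 -m creep '[{"x":2.5,"y":-3.0,"z":0,"rx":0,"ry":0,"rz":0,"claw":0},{"x":2.5,"y":-3.1,"z":0,"rx":0,"ry":0,"rz":0,"claw":0},{"x":2.5,"y":-3.1,"z":0,"rx":0,"ry":0,"rz":0,"claw":0},{"x":2.5,"y":-3.1,"z":0,"rx":0,"ry":0,"rz":0,"claw":0},{"x":2.5,"y":-3.1,"z":0,"rx":0,"ry":0,"rz":0,"claw":0},{"x":2.5,"y":-3.1,"z":0,"rx":0,"ry":0,"rz":0,"claw":0},{"x":2.5,"y":-3.1,"z":0,"rx":0,"ry":0,"rz":0,"claw":0},{"x":2.5,"y":-3.1,"z":0,"rx":0,"ry":0,"rz":0,"claw":0},{"x":2.5,"y":-3.1,"z":0,"rx":0,"ry":0,"rz":0,"claw":0},{"x":2.5,"y":-3.1,"z":0,"rx":0,"ry":0,"rz":0,"claw":0},{"x":2.5,"y":-3.1,"z":0,"rx":0,"ry":0,"rz":0,"claw":0},{"x":2.5,"y":-3.1,"z":0,"rx":0,"ry":0,"rz":0,"claw":0},{"x":2.5,"y":-3.0,"z":0,"rx":0,"ry":0,"rz":0,"claw":0},{"x":2.5,"y":-3.0,"z":0,"rx":0,"ry":0,"rz":0,"claw":0},{"x":2.5,"y":-3.0,"z":0,"rx":0,"ry":0,"rz":0,"claw":0},{"x":0,"y":0,"z":0,"rx":0,"ry":0,"rz":0,"claw":0},{"x":0,"y":0,"z":0,"rx":0,"ry":0,"rz":0,"claw":0}]'
```

```text
t: 1.52
position: [0.5965, 0.1466, 0.1919]
tool_rot: [[-0.939, 0.345, -0.001], [0.345, 0.939, -0.001], [0.0, -0.002, -1.0]]
wrist_force: [-1.1, 0.5, -0.4]
finger_gap: 0.0856
finger_force: 0.0
```

```bash
python3 -m creep '[{"x":0.4,"y":0.3,"z":0,"rx":0,"ry":0,"rz":0,"claw":0},{"x":0,"y":0,"z":-2,"rx":0,"ry":0,"rz":0,"claw":0},{"x":0,"y":0,"z":-2,"rx":0,"ry":0,"rz":0,"claw":0},{"x":0,"y":0,"z":-2,"rx":0,"ry":0,"rz":0,"claw":0},{"x":0,"y":0,"z":-2,"rx":0,"ry":0,"rz":0,"claw":0},{"x":0,"y":0,"z":-2,"rx":0,"ry":0,"rz":0,"claw":0},{"x":0,"y":0,"z":-2,"rx":0,"ry":0,"rz":0,"claw":0},{"x":0,"y":0,"z":-1.3,"rx":0,"ry":0,"rz":0,"claw":0},{"x":0,"y":0,"z":0,"rx":0,"ry":0,"rz":0,"claw":0},{"x":0,"y":0,"z":0,"rx":0,"ry":0,"rz":0,"claw":0}]'; python3 -c '
from h import *
save("side","pics/s2.png"); i=cv2.imread("pics/s2.png")
cv2.imwrite("pics/s2c.png",cv2.resize(i[140:290,170:370],(800,600),interpolation=cv2.INTER_CUBIC))'
```

```text
t: 2.35
position: [0.5983, 0.1549, 0.0594]
tool_rot: [[-0.941, 0.337, -0.002], [0.337, 0.941, 0.0], [0.002, -0.0, -1.0]]
wrist_force: [0.6, -0.1, 0.0]
finger_gap: 0.0853
finger_force: 0.0
```

View pics/s2c.png

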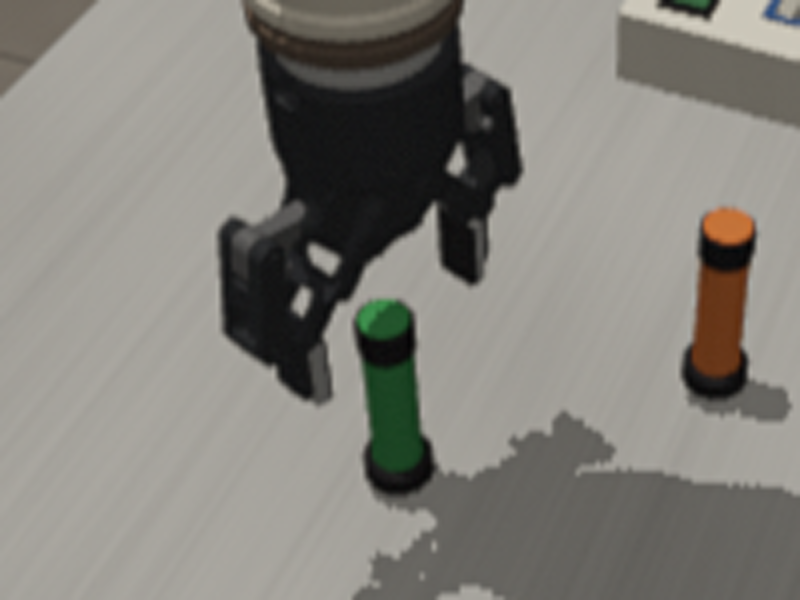

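The gripper straddles the rod in yaw, but it seems to sit behind or above it. Fingertips are at about px (248,240) and (286,210), while the cap is unchanged at (266,219.5). I'll compare against projections and the top and wrist views.

```bash
python3 - <<'E'
from h import *
o=observe();p=o["position"];R=o["tool_rot"];print(p,o["joints"])
def pr(f,X):
    s=np.load(f);c=s["R"]@X+s["t"];u=s["intrinsics"]@c;return (u[:2]/u[2]).round(1)
a=save("top","pics/t2.png");w=save("wrist","pics/w2.png")
for sg in(-1,1):
    X=p+R[:,1]*sg*.0427-R[:,2]*.013; print("tip",X.round(3),pr("pics/s2.npz",X),pr("pics/t2.npz",X))
for n,p0 in dict(tcp=p,gtop=[.6005,.15,.114],gfoot=[.6005,.15,0]).items(): print(n,pr("pics/s2.npz",np.array(p0)),pr("pics/t2.npz",np.array(p0)))
W=np.load("pics/w2.npz");print(W["intrinsics"].round(1).tolist(),(-W["R"].T@W["t"]).round(3),W["R"].round(3).tolist())
i=cv2.resize(a["color"][90:240,180:380,::-1],(400,300));j=cv2.resize(w["color"][:,:,::-1],(480,300))
cv2.imwrite("pics/tw2.png",np.hstack([cv2.resize(i,(320,300))if 0 else i[:,:320],j]))
E
```

```text
[0.59944846 0.15478497 0.06049006] [-0.14072923  0.57214637 -0.20734016  1.7392313   0.14895027  0.84486521
  0.81141865]
tip [0.585 0.115 0.073] [283.7 223. ] [289.1 168.6]
tip [0.614 0.195 0.074] [249.6 250.3] [253.5 156. ]
tcp [267.7 241. ] [272.  163.8]
gtop [266.2 218.8] [271. 157.]
gfoot [270.4 259.5] [277.4 169.7]
[[309.7, 0.0, 321.8], [0.0, 309.7, 199.1], [0.0, 0.0, 1.0]] [0.533 0.178 0.243] [[0.338, 0.941, 0.001], [0.904, -0.325, 0.277], [0.261, -0.092, -0.961]]
```

View pics/tw2.png

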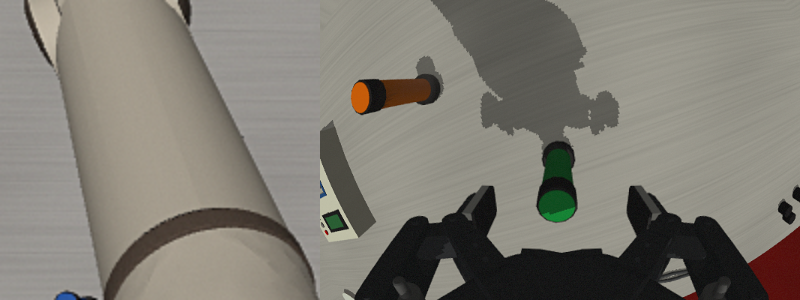

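```bash
python3 - <<'E'
from h import *
W=np.load("pics/w2.npz");K=W["intrinsics"];R=W["R"];t=W["t"];c=-R.T@t
def fray(u,v):
    x,y=u-K[0,2],v-K[1,2];r=np.hypot(x,y);th=r/K[0,0];return R.T@np.array([np.sin(th)*x/r,np.sin(th)*y/r,np.cos(th)])
def fpr(X):
    q=R@np.array(X)+t;th=np.arctan2(np.hypot(q[0],q[1]),q[2]);n=q[:2]/np.hypot(*q[:2]);return K[:2,2]+K[0,0]*th*n
d=fray(316,273);print("cap wrist",c+d*(.114-c[2])/d[2])
print("cap pred",fpr([.6005,.15,.114]),"foot",fpr([.6005,.15,0]), "tcp",fpr(observe()["position"]))
for u,z in((227,.073),(417,.073),(227,.1),(417,.1)):
    d=fray(u,253);print(z,c+d*(z-c[2])/d[2])
# triangulate tips side/wrist
for a,b in(((227,253),(286,210)),((417,253),(247.5,240)),((233,248),(280,203))):
    d1=fray(*a);c2,d2=ray("pics/s2.npz",*b)
    s=np.linalg.lstsq(np.c_[d1,-d2],c2-c,rcond=None)[0];P=c+d1*s[0];Q=c2+d2*s[1];print((P+Q)/2,np.linalg.norm(P-Q))
E
```

```text
cap wrist [0.60184838 0.15089992 0.114     ]
cap pred [313.23160539 271.23588202] foot [316.65491547 202.20942779] tcp [321.7909778  227.77494304]
0.073 [0.59262104 0.09396994 0.073     ]
0.073 [0.63299644 0.20627922 0.073     ]
0.1 [0.58320827 0.10736334 0.1       ]
0.1 [0.61716096 0.20180703 0.1       ]
[0.58144609 0.10966095 0.10465532] 0.00026971649261127765
[0.61161799 0.20041546 0.10844827] 0.0010193757321792195
[0.57244417 0.1348214  0.14688991] 0.013220449628791153
```

The wrist and side triangulation puts the open fingertips near z = 0.106, about 3 cm higher than reported, while x and y agree. I'll descend gently 2 cm, partly close, and look again.

```bash
python3 -m creep '[{"x":0.2,"y":-0.4,"z":-0.5,"rx":0,"ry":0,"rz":0,"claw":0.4},{"x":0,"y":0,"z":-0.5,"rx":0,"ry":0,"rz":0,"claw":0.4},{"x":0,"y":0,"z":-0.5,"rx":0,"ry":0,"rz":0,"claw":0.4},{"x":0,"y":0,"z":-0.5,"rx":0,"ry":0,"rz":0,"claw":0.4},{"x":0,"y":0,"z":0,"rx":0,"ry":0,"rz":0,"claw":0.4},{"x":0,"y":0,"z":0,"rx":0,"ry":0,"rz":0,"claw":0.4},{"x":0,"y":0,"z":0,"rx":0,"ry":0,"rz":0,"claw":0.4}]'; python3 -c '
from h import *
save("side","pics/s3.png"); i=cv2.imread("pics/s3.png");w=save("wrist","pics/w3.png");j=w["color"][:,:,::-1]
cv2.imwrite("pics/s3c.png",np.hstack([cv2.resize(i[160:280,210:330],(400,400),interpolation=cv2.INTER_CUBIC),cv2.resize(j[170:330,240:400],(400,400),interpolation=cv2.INTER_CUBIC)]))'
```

```text
t: 3.08
position: [0.6012, 0.1496, 0.0397]
tool_rot: [[-0.941, 0.339, -0.0], [0.339, 0.941, 0.0], [0.0, -0.0, -1.0]]
wrist_force: [0.3, 1.0, 0.5]
finger_gap: 0.0513
finger_force: 0.0
```

View pics/s3c.png

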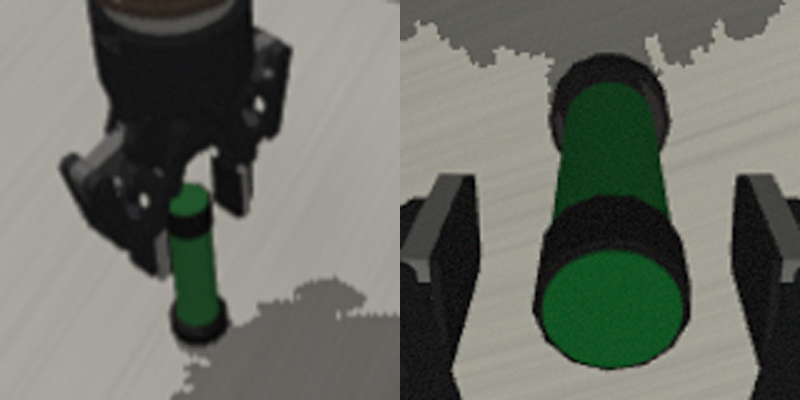

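Now the tips are at about z = 0.07 (side tips px (258,242), (282,224)), confirming reported z reads about 3 cm low. The rod is centred between the fingers (wrist cap at u≈325). I'll lower 1.2 cm and close.

```bash
python3 -m creep '[{"x":0,"y":0,"z":-0.6,"rx":0,"ry":0,"rz":0,"claw":0.4},{"x":0,"y":0,"z":-0.6,"rx":0,"ry":0,"rz":0,"claw":0.4},{"x":0,"y":0,"z":0,"rx":0,"ry":0,"rz":0,"claw":0.4},{"x":0,"y":0,"z":0,"rx":0,"ry":0,"rz":0,"claw":1},{"x":0,"y":0,"z":0,"rx":0,"ry":0,"rz":0,"claw":1},{"x":0,"y":0,"z":0,"rx":0,"ry":0,"rz":0,"claw":1},{"x":0,"y":0,"z":0,"rx":0,"ry":0,"rz":0,"claw":1},{"x":0,"y":0,"z":0,"rx":0,"ry":0,"rz":0,"claw":1},{"x":0,"y":0,"z":0,"rx":0,"ry":0,"rz":0,"claw":1}]'; python3 -m creep '[{"x":0,"y":0,"z":2,"rx":0,"ry":0,"rz":0,"claw":1},{"x":0,"y":0,"z":2,"rx":0,"ry":0,"rz":0,"claw":1},{"x":0,"y":0,"z":2.5,"rx":0,"ry":0,"rz":0,"claw":1},{"x":0,"y":0,"z":2.5,"rx":0,"ry":0,"rz":0,"claw":1},{"x":0,"y":0,"z":2.5,"rx":0,"ry":0,"rz":0,"claw":1},{"x":0,"y":0,"z":0,"rx":0,"ry":0,"rz":0,"claw":1}]';  python3 -c '
from h import *
save("side","pics/s4.png"); i=cv2.imread("pics/s4.png")
cv2.imwrite("pics/s4c.png",cv2.resize(i[120:270,170:370],(800,600),interpolation=cv2.INTER_CUBIC))'
```

```text
t: 3.93
position: [0.6013, 0.1496, 0.0279]
tool_rot: [[-0.941, 0.339, 0.0], [0.339, 0.941, 0.0], [-0.0, 0.0, -1.0]]
wrist_force: [0.5, -0.1, -0.4]
finger_gap: 0.0244
finger_force: 58.7
t: 4.43
position: [0.6049, 0.1507, 0.1486]
tool_rot: [[-0.941, 0.339, 0.009], [0.339, 0.941, 0.002], [-0.008, 0.005, -1.0]]
wrist_force: [1.5, 0.3, -1.0]
finger_gap: 0.025
finger_force: 59.0
```

View pics/s4c.png

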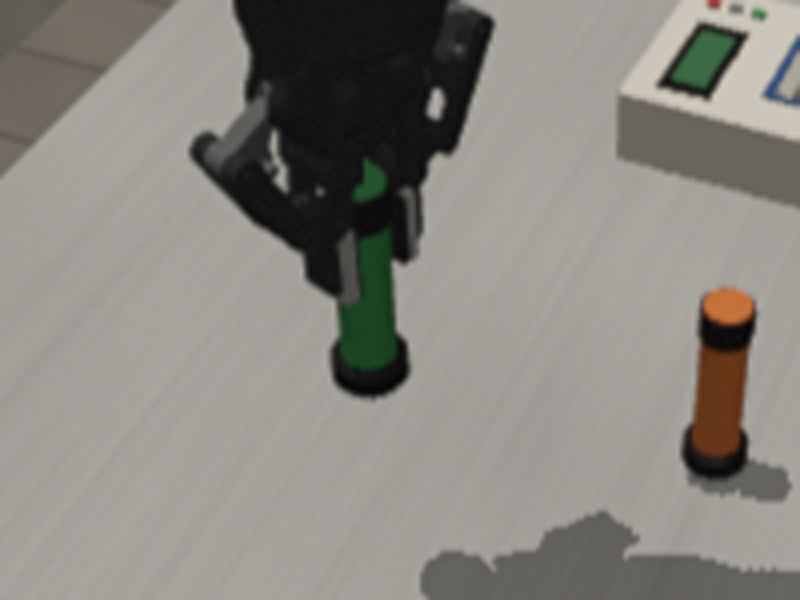

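The green standard is held upright and lifted, with the axis well aligned (foot at crop (370,365), so the underside is about 12 cm up). Underside ≈ reported z − 0.028. I'll carry it over the well, aiming about 3 mm towards −y.

```bash
python3 -m creep '[{"x":-0.7,"y":-2.5,"z":0,"rx":0,"ry":0,"rz":0,"claw":1},{"x":-0.8,"y":-2.8,"z":0,"rx":0,"ry":0,"rz":0,"claw":1},{"x":-0.8,"y":-2.8,"z":0,"rx":0,"ry":0,"rz":0,"claw":1},{"x":-0.8,"y":-2.8,"z":0,"rx":0,"ry":0,"rz":0,"claw":1},{"x":-0.8,"y":-2.8,"z":0,"rx":0,"ry":0,"rz":0,"claw":1},{"x":-0.8,"y":-2.8,"z":0,"rx":0,"ry":0,"rz":0,"claw":1},{"x":-0.8,"y":-2.8,"z":0,"rx":0,"ry":0,"rz":0,"claw":1},{"x":-0.8,"y":-2.8,"z":0,"rx":0,"ry":0,"rz":0,"claw":1},{"x":-0.8,"y":-2.8,"z":0,"rx":0,"ry":0,"rz":0,"claw":1},{"x":-0.8,"y":-2.8,"z":0,"rx":0,"ry":0,"rz":0,"claw":1},{"x":-0.8,"y":-2.8,"z":0,"rx":0,"ry":0,"rz":0,"claw":1},{"x":-0.8,"y":-2.8,"z":0,"rx":0,"ry":0,"rz":0,"claw":1},{"x":-0.8,"y":-2.8,"z":0,"rx":0,"ry":0,"rz":0,"claw":1},{"x":-0.8,"y":-2.8,"z":0,"rx":0,"ry":0,"rz":0,"claw":1},{"x":0,"y":0,"z":0,"rx":0,"ry":0,"rz":0,"claw":1},{"x":0,"y":0,"z":0,"rx":0,"ry":0,"rz":0,"claw":1},{"x":0,"y":0,"z":0,"rx":0,"ry":0,"rz":0,"claw":1}]'
```

```text
t: 5.9
position: [0.4895, -0.2387, 0.1416]
tool_rot: [[-0.941, 0.339, -0.002], [0.339, 0.941, 0.001], [0.002, 0.001, -1.0]]
wrist_force: [-0.1, 1.1, -2.0]
finger_gap: 0.025
finger_force: 59.2
```

```bash
python3 -m creep '[{"x":0.35,"y":0,"z":-1.5,"rx":0,"ry":0,"rz":0,"claw":1},{"x":0,"y":0,"z":-1.5,"rx":0,"ry":0,"rz":0,"claw":1},{"x":0,"y":0,"z":-1.5,"rx":0,"ry":0,"rz":0,"claw":1},{"x":0,"y":0,"z":-1.1,"rx":0,"ry":0,"rz":0,"claw":1},{"x":0,"y":0,"z":0,"rx":0,"ry":0,"rz":0,"claw":1},{"x":0,"y":0,"z":0,"rx":0,"ry":0,"rz":0,"claw":1}]';  python3 -c '
from h import *
save("side","pics/s5.png"); i=cv2.imread("pics/s5.png");j=save("wrist","pics/w5.png")["color"][:,:,::-1]
cv2.imwrite("pics/s5c.png",np.hstack([cv2.resize(i[80:180,320:420],(400,400),interpolation=cv2.INTER_CUBIC),cv2.resize(j[130:330,220:420],(400,400),interpolation=cv2.INTER_CUBIC)]))'
```

```text
t: 6.4
position: [0.4934, -0.2381, 0.0861]
tool_rot: [[-0.941, 0.337, -0.002], [0.337, 0.941, 0.001], [0.002, 0.001, -1.0]]
wrist_force: [0.7, -1.1, -1.4]
finger_gap: 0.0248
finger_force: 59.2
```

View pics/s5c.png

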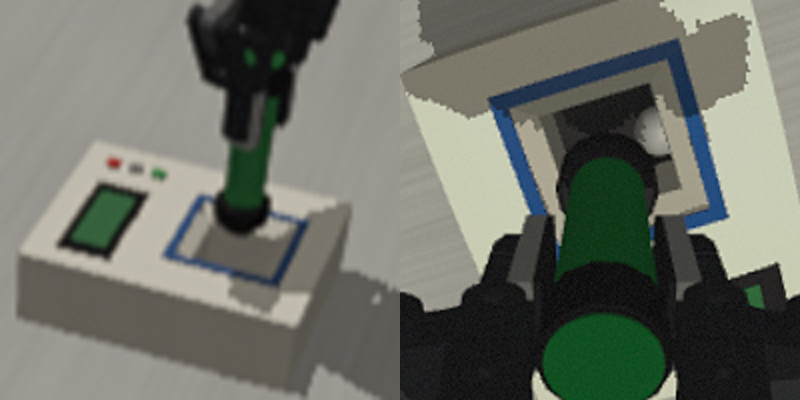

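The foot's underside (px ≈ (381,136)) sits just above the mouth centre (379.5,140), and the wrist view confirms it is over the well with the ball on the +y side. I'll lower it to the ball.

```bash
python3 -m creep '[{"x":0,"y":0,"z":-0.6,"rx":0,"ry":0,"rz":0,"claw":1},{"x":0,"y":0,"z":-0.6,"rx":0,"ry":0,"rz":0,"claw":1},{"x":0,"y":0,"z":-0.6,"rx":0,"ry":0,"rz":0,"claw":1},{"x":0,"y":0,"z":-0.6,"rx":0,"ry":0,"rz":0,"claw":1},{"x":0,"y":0,"z":0,"rx":0,"ry":0,"rz":0,"claw":1}]'
```

```text
t: 6.92
position: [0.4926, -0.239, 0.0612]
tool_rot: [[-0.941, 0.339, -0.002], [0.339, 0.941, 0.001], [0.003, 0.0, -1.0]]
wrist_force: [-1.0, -0.1, -2.6]
finger_gap: 0.0247
finger_force: 59.2
```

```bash
python3 -m creep '[{"x":0,"y":0,"z":-0.4,"rx":0,"ry":0,"rz":0,"claw":1},{"x":0,"y":0,"z":-0.4,"rx":0,"ry":0,"rz":0,"claw":1},{"x":0,"y":0,"z":-0.4,"rx":0,"ry":0,"rz":0,"claw":1},{"x":0,"y":0,"z":0,"rx":0,"ry":0,"rz":0,"claw":1}]'; python3 -m creep '[{"x":0,"y":0,"z":-0.4,"rx":0,"ry":0,"rz":0,"claw":1},{"x":0,"y":0,"z":-0.4,"rx":0,"ry":0,"rz":0,"claw":1},{"x":0,"y":0,"z":-0.4,"rx":0,"ry":0,"rz":0,"claw":1},{"x":0,"y":0,"z":0,"rx":0,"ry":0,"rz":0,"claw":1}]'
```

```text
t: 7.25
position: [0.4937, -0.2404, 0.0505]
tool_rot: [[-0.941, 0.34, 0.0], [0.34, 0.941, -0.001], [-0.0, -0.001, -1.0]]
wrist_force: [0.1, -2.4, -2.8]
finger_gap: 0.0248
finger_force: 59.2
t: 7.58
position: [0.493, -0.2392, 0.0376]
tool_rot: [[-0.941, 0.339, -0.001], [0.339, 0.941, 0.001], [0.002, 0.0, -1.0]]
wrist_force: [1.1, -3.3, -4.2]
finger_gap: 0.0248
finger_force: 59.3
```

```bash
python3 -m creep '[{"x":0,"y":0,"z":-0.3,"rx":0,"ry":0,"rz":0,"claw":1},{"x":0,"y":0,"z":-0.2,"rx":0,"ry":0,"rz":0,"claw":1},{"x":0,"y":0,"z":0,"rx":0,"ry":0,"rz":0,"claw":1},{"x":0,"y":0,"z":0,"rx":0,"ry":0,"rz":0,"claw":1}]'
```

```text
t: 7.92
position: [0.4932, -0.239, 0.0332]
tool_rot: [[-0.941, 0.339, -0.001], [0.339, 0.941, 0.001], [0.001, 0.0, -1.0]]
wrist_force: [1.9, -2.7, -4.9]
finger_gap: 0.0251
finger_force: 59.4
```

```bash
python3 -m creep '[{"x":0,"y":0,"z":-0.1,"rx":0,"ry":0,"rz":0,"claw":1},{"x":0,"y":0,"z":-0.1,"rx":0,"ry":0,"rz":0,"claw":1},{"x":0,"y":0,"z":0,"rx":0,"ry":0,"rz":0,"claw":1}]'; python3 -m creep '[{"x":0,"y":0,"z":-0.1,"rx":0,"ry":0,"rz":0,"claw":1},{"x":0,"y":0,"z":-0.1,"rx":0,"ry":0,"rz":0,"claw":1},{"x":0,"y":0,"z":0,"rx":0,"ry":0,"rz":0,"claw":1}]';  python3 -c '
from h import *
save("side","pics/s6.png"); i=cv2.imread("pics/s6.png");j=save("wrist","pics/w6.png")["color"][:,:,::-1]
cv2.imwrite("pics/s6c.png",np.hstack([cv2.resize(i[80:180,320:420],(400,400),interpolation=cv2.INTER_CUBIC),cv2.resize(j[130:330,220:420],(400,400),interpolation=cv2.INTER_CUBIC)]))'
```

```text
t: 8.17
position: [0.495, -0.2397, 0.0327]
tool_rot: [[-0.941, 0.339, 0.002], [0.339, 0.941, -0.001], [-0.002, 0.0, -1.0]]
wrist_force: [0.2, -1.8, 3.2]
finger_gap: 0.0249
finger_force: 59.4
t: 8.42
position: [0.4971, -0.2406, 0.0326]
tool_rot: [[-0.941, 0.339, 0.006], [0.339, 0.941, -0.002], [-0.006, -0.0, -1.0]]
wrist_force: [0.1, -1.8, 13.5]
finger_gap: 0.0249
finger_force: 59.5
```

View pics/s6c.png

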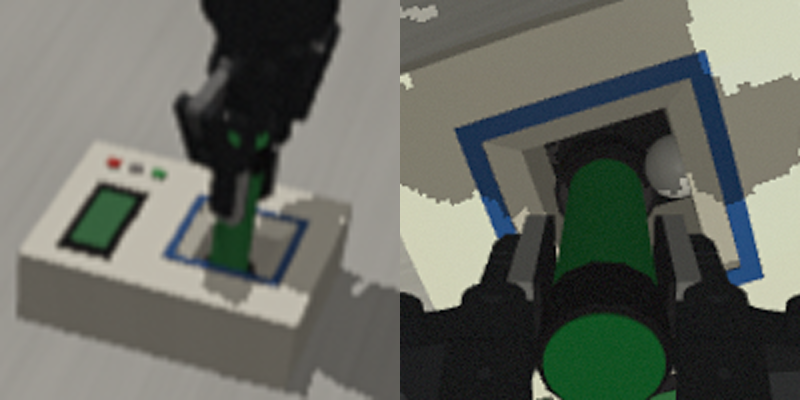

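The foot is on the floor (force rises at reported z 0.0326, as predicted) and below the ball, with the rod upright. I'll relieve the press, open and retreat upwards.

```bash
python3 -m creep '[{"x":0,"y":0,"z":0.2,"rx":0,"ry":0,"rz":0,"claw":1},{"x":0,"y":0,"z":0.1,"rx":0,"ry":0,"rz":0,"claw":1},{"x":0,"y":0,"z":0,"rx":0,"ry":0,"rz":0,"claw":0.2},{"x":0,"y":0,"z":0,"rx":0,"ry":0,"rz":0,"claw":0.2},{"x":0,"y":0,"z":0,"rx":0,"ry":0,"rz":0,"claw":0.2},{"x":0,"y":0,"z":0,"rx":0,"ry":0,"rz":0,"claw":0.2},{"x":0,"y":0,"z":0,"rx":0,"ry":0,"rz":0,"claw":0.2}]'; python3 -m creep '[{"x":0,"y":0,"z":1,"rx":0,"ry":0,"rz":0,"claw":0.2},{"x":0,"y":0,"z":1.5,"rx":0,"ry":0,"rz":0,"claw":0.2},{"x":0,"y":0,"z":2,"rx":0,"ry":0,"rz":0,"claw":0.2},{"x":0,"y":0,"z":2,"rx":0,"ry":0,"rz":0,"claw":0.2},{"x":0,"y":0,"z":2,"rx":0,"ry":0,"rz":0,"claw":0.2},{"x":0,"y":0,"z":2,"rx":0,"ry":0,"rz":0,"claw":0.2},{"x":0,"y":0,"z":2,"rx":0,"ry":0,"rz":0,"claw":0.2},{"x":0,"y":0,"z":2,"rx":0,"ry":0,"rz":0,"claw":0.2},{"x":0,"y":0,"z":0,"rx":0,"ry":0,"rz":0,"claw":0.2},{"x":0,"y":0,"z":0,"rx":0,"ry":0,"rz":0,"claw":0.2},{"x":0,"y":0,"z":0,"rx":0,"ry":0,"rz":0,"claw":0.2}]';  python3 -c '
from h import *
save("side","pics/s7.png"); i=cv2.imread("pics/s7.png")
cv2.imwrite("pics/s7c.png",cv2.resize(i[70:190,310:430],(500,500),interpolation=cv2.INTER_CUBIC))
s=np.load("pics/s7.npz")
for X in([.493,-.238,.119],[.493,-.238,.139]):
    u=s["intrinsics"]@(s["R"]@np.array(X)+s["t"]);u=u[:2]/u[2];print(u,(u-[310,70])*500/120)'
```

```text
t: 9.1
position: [0.4936, -0.239, 0.0325]
tool_rot: [[-0.941, 0.339, -0.001], [0.339, 0.941, 0.001], [0.001, 0.0, -1.0]]
wrist_force: [0.1, 0.1, 0.4]
finger_gap: 0.0684
finger_force: 0.0
t: 10.02
position: [0.4934, -0.2393, 0.1778]
tool_rot: [[-0.941, 0.339, -0.0], [0.339, 0.941, 0.0], [0.0, 0.0, -1.0]]
wrist_force: [0.1, -0.4, -0.3]
finger_gap: 0.0686
finger_force: 0.0
[382.74924677 114.58479598] [303.12186156 185.76998324]
[383.80270538 107.0136197 ] [307.51127243 154.22341541]
```

View pics/s7c.png

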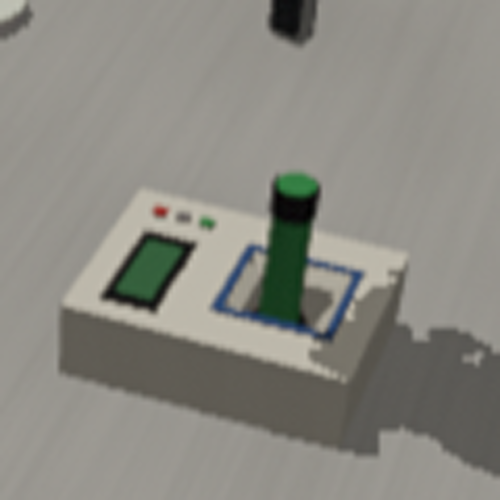

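The standard stands upright in the well, cap at crop (297,186) against (303,186) predicted for fully home, and the gripper is clear. Handing in.

```bash
python3 -c '
from station import *
print(close_job())'
```

```text
the job is handed in; nothing more can be done
None
```

The green standard was pressed fully home past the ball and released standing upright in the well, the orange and blue standards were not touched, and the job was handed in at about 10 s (no verdict was returned).

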